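# Break down the brake-pad stack and load the pad-dressing jig

### The job

Take the stack apart and load the brake pad into the dressing jig: the bare steel backing plate flat on the jig's bed first, the brake pad on top of it with its friction blocks up, and last the clamp bar lengthwise over the pad between the end pins with its knob up, each centred on the bed and lined up with it. Stand the grease tin upright on the middle of the cork coaster. The rubber mat is free for anything that has to wait; leave the tape, the marker and the lunch tub where they are, let go of everything and move clear.

Things in the scene. Friction and masses are not known exactly. Their poses are not given: they have to be found in the camera images.
- jig_bed (a point): Pad-dressing jig, fixed to the bench: dark steel bed 104 x 180 mm, 8 mm thick, its long side along y. This point is the centre of the bed's top face, 8 mm above the bench. At each end two upright steel pins (8 mm thick, 34 mm high above the bed) stand at x = +-20 mm, y = +-75 mm; four low side stops (9 mm high, from |y| = 38 to 62 mm) have their inner faces at x = +-40 mm. The middle of each long side is open for fingers. z up.
- coaster_top (a point): Flat round cork coaster, 104 mm across and 4 mm thick, fixed to the bench. The point is the centre of its top face.
- mat_top (a point): Flat black ribbed rubber mat 60 x 170 mm (long side along y), 4 mm thick, fixed to the bench in front of the vice, empty at the start. The point is the centre of its top face.
- tin_mid (a point): Round grease tin, 66 mm across and 38 mm high, 0.3 kg, flat top. The point is its centre, 19 mm above its underside; z is its own upward axis. At the start it stands on the backing plate and carries the clamp bar.
- plate_mid (a point): Bare steel backing plate 56 mm (x) by 116 mm (y), 6 mm thick, 0.22 kg, a dark dot near each end. The point is its centre, 3 mm above its underside. At the start it lies crosswise on the brake pad, about 16 mm above the bench, under the tin.
- pad_mid (a point): Brake pad: rust-red steel back plate 61 mm (x) by 123 mm (y), 6 mm thick, with two dark friction blocks on top to a full height of 16 mm (blocks from x = -24 to 21 mm, y = -47 to 48 mm with a 6 mm gap at y = 0), 0.34 kg. The point is 8 mm above its underside in the middle; y along its length, z towards the friction side. At the start it is the lowest of the stack, flat on the bench, blocks up.
- bar_knob (a point): Clamp bar: hardwood bar 16 mm (x) by 160 mm (y), 10 mm thick, 0.12 kg, with an upright round black knob 20 mm across in its middle whose top is 34 mm above the bar's underside. The point is on the knob's axis 22 mm above the underside. At the start it lies across the top of the tin. Grip the knob across the bar's width.
- tape_mid (a point): Bystander: roll of black insulating tape lying flat, 63 x 72 mm, 19 mm high, loose. Point half-way up, near its middle. Leave it.
- marker_mid (a point): Bystander: black and white marker pen lying down, 130 mm long (y), 17 mm thick, loose. Point at its middle. Leave it.
- tub_mid (a point): Bystander: clear lunch tub 72 mm (x) by 128 mm (y), 50 mm high, loose. Point at its centre. Leave it.

How it is judged:
By the outcome, as a careful person would: the job done as asked, in the order asked, and still so for the second after the job is handed in, with the robot touching nothing.
It also fails if it takes over 131 s, if anything falls off the work surface, if the arm or the gripper's body presses on something with over 40 N, if the wrist force passes 120 N, or if a joint passes its speed limit or range.

### The arm

A 6-joint arm with a two-finger parallel gripper is mounted at the origin on a cart in front of the work surface, level with it; the furniture and walls round the work are solid. World frame = base frame: x ahead of the robot, y to its left, z up, the work surface at z = 0. Lengths are in m, angles in degrees, forces in N, time in s.
With the tool pointing down it reaches from about 0.35 to 0.875 m from the base axis. Payload 4.2 kg.
Tool frame: the origin (TCP) lies on the centre line of the jaws, within the pads' length; the fingertips stand 19 mm ahead of it and the grasp point (between the pads) is the TCP; z points along the fingers, y is the line along which they close (so a half turn about z gives the same grasp; the last joint's range is limited). The gripper opens to 87 mm and grips with 3 to 60 N. Pads are 19 mm wide; open, the fingers measure 117 mm over their backs; the gripper's body (75 mm by 190 mm) begins 51 mm behind the grasp point.
Start: joints at [88.155, 22.042, 0.453, 0, -68.411, -14.817], TCP at [0.179, 0.599, 0.242] pointing down, gripper open.
Joint ranges: [-179.83, 179.83], [-69.29, 118.12], [-61.27, 80.66], [-181.25, 117.63], [-171.15, -9.14], [-177.46, 177.46]. Speed limits (degrees/s): [159.86, 159.86, 180, 180, 180, 180].

### API

Orientations are given as a 3x3 rotation matrix whose columns are the frame's x, y, z axes.
In Python, from station import sense, capture, finish_job, search_frame, masks_of gives the robot as it stands.
- The arm moves only by the tool drive_tool, never from a script. Its argument "rows" is a list of rows, each a list of 7 numbers: the opening in per cent of the stroke, from 0 (shut) to 100 (fully open), then the shift along the world's x, y, z in mm, then the turn, a rotation vector about the world's x, y, z in rad. In form: [[fingers, dx, dy, dz, wx, wy, wz], ...]. A call has 1 to 5 rows; each row shifts and turns the commanded pose from where the row before left it; what a row does not reach is not made up. A row lasts 1/12 s, in which the tool goes at most 41.7 mm and 7.16 degrees, less where a joint would pass 70% of its speed; a pose out of reach is approached as far as the arm can. A call is refused whole if a number of a shift passes 41.7 or a number of a turn 0.125, either way. A call with a gripper value outside its range is refused whole. The fingers move at their own pace and stop on an object; the grip force is fixed at half the most. Time passes only in rows, so rows that do not move let the fingers close. It gives the time, the measured TCP pose, the force, the opening and the grip force at its end, in the units of the state.
- sense(): the state, without advancing time (a new reading comes with each control period).
- capture(name): name is "scene" or "side" or "wrist"; returns a dict with "frame" (384x512x3 uint8, red, green, blue), "z_map" (384x512 float32, m along the optical axis (not along the pixel's ray), 0 where there is no reading), "fx", "fy", "cx", "cy" (pixels), "R" (3x3) and "t" (3): a world point X has camera coordinates R X + t; the wrist camera has in their place "T_tool_cam" (4x4, takes a point from camera to tool coordinates, whose origin is the TCP and whose axes are the flange's). Camera axes: x right, y down, z forward; pixel columns grow to the right and rows downward; lengths in m; the calibration is good to about 2 mm. The wrist camera is an equidistant fisheye: a pixel r from the principal point sees the ray r / f radians off the axis. A picture is of the moment at which its call begins: read the wrist's pose just before it.
- finish_job(): hands the job in; it is judged then, once.
Trained networks look in a picture, given as the dict that the camera call returned (one of the last four; its "shot" number tells which), for a name from the list of things; names that differ only in an ending like _2 or _b are one class to them, and where a whole thing is asked for, a point or a joint stands for the part that bears it (a point fixed in the world has none). Each returns a list of dicts, best first, with "p" (0 to 1); they miss things now and then, are a little off and sometimes report something else, mostly with a low value. They report only what shows in the picture. A call takes as long as a camera call.
- search_frame(label, picture): "xy" ([column, row] in pixels, amid what is visible of it).
- masks_of(label, picture): "region" (384x512 bool, what is visible of it) and "xy" ([column, row] in pixels, amid what is visible of it).
The state is a dict: "time_s": time; "joints": joint angles; "joint_velocities": joint speeds; "effort": joint torques, N m; "tcp_pos": TCP position; "ee_rot": TCP orientation; "wrist_force": force on the tool from outside, world axes, zero at the start; "moment": the same for the moment, N m; "gripper_width": opening from 0.0 (shut) to 1.0 (fully open); "gripper_force": force on a finger pad.
Only numpy, scipy, OpenCV 4.12 (cv2) and the standard library are available. Lean on these libraries where they do the work, as an engineer would, in place of code of your own. Each camera call takes 0.05 s, during which the arm holds its last target. There are 200 camera calls.

## Working session

There is one attempt and no reset: what is moved stays moved. The work goes in short steps, Python scripts to look and compute and a tool call to move; the robot and the scene stay as the last step left them, time stands still between calls to the robot, and variables do not carry over. Pictures are saved under pics/ and viewed, at most 14 in all, crops included, and the job is handed in when it is done.

Besides the shell and the picture viewer there is one more tool, called after "Emit:" as name(argument=value, ...), one argument or row to a line, values as JSON. drive_tool: Moves the arm, as the interface text tells. Its arguments: {"type":"object","properties":{"rows":{"type":"array"}},"required":["rows"]}

```bash
mkdir -p pics; cat > h.py <<'E'
from station import *
import numpy as np, cv2
def world(p):
    z=p["z_map"]; v,u=np.mgrid[0:384,0:512]
    c=np.stack([(u-p["cx"])/p["fx"]*z,(v-p["cy"])/p["fy"]*z,z],-1)
    return (c-np.array(p["t"]))@np.array(p["R"])   # R^T (c-t)
def save(p,n): cv2.imwrite("pics/"+n+".png",p["frame"][:,:,::-1])
def topfit(p,label,dz=0.004,zr=None):
    m=masks_of(label,p)
    if not m: return None
    W=world(p)[m[0]["region"]&(p["z_map"]>0)]
    zt=np.percentile(W[:,2],90) if zr is None else zr
    T=W[abs(W[:,2]-zt)<dz]
    r=cv2.minAreaRect((T[:,:2]*1000).astype(np.float32))
    return dict(p=round(m[0]["p"],2),z=round(float(zt),4),n=len(T),mean=T[:,:2].mean(0).round(4),rect=np.round([*r[0],*r[1],r[2]],1))
E
python3 - <<'E'
from h import *
np.set_printoptions(suppress=True)
s=sense();print(s["time_s"],s["tcp_pos"],np.round(s["ee_rot"],3).tolist(),s["gripper_width"])
ps=[capture(n) for n in("scene","side")]
print(ps[0]["R"],ps[0]["t"],ps[1]["t"])
for p,n in zip(ps,("scene","side")):
    save(p,n)
    print(n)
    for l in "jig_bed coaster_top mat_top tin_mid plate_mid pad_mid bar_knob tape_mid marker_mid tub_mid".split():
        try: print(l,topfit(p,l))
        except Exception as e: print(l,e)
a=np.hstack([p["frame"] for p in ps])
E
```

```text
0.0 [0.1790173  0.5982216  0.24046587] [[0.958, -0.287, -0.001], [-0.287, -0.958, -0.002], [0.0, 0.002, -1.0]] 1.003377399901951
[[ 0.58032184 -0.81416552  0.01900156]
 [-0.52005709 -0.38844049 -0.76069351]
 [ 0.6267114   0.43156516 -0.64883305]] [-0.15864828  0.42038461  0.49040697] [-0.41280992  0.25186847  0.80863012]
scene
jig_bed {'p': 0.81, 'z': 0.0131, 'n': 845, 'mean': array([0.4142, 0.3205]), 'rect': array([416.7, 320.4, 101.7, 177.5,   0.3])}
coaster_top {'p': 0.75, 'z': 0.0061, 'n': 699, 'mean': array([0.5992, 0.3153]), 'rect': array([599.2, 317.2,  98.7, 104.2,   5.8])}
mat_top {'p': 0.65, 'z': 0.0062, 'n': 1639, 'mean': array([0.4284, 0.1051]), 'rect': array([430.1, 108.9,  63.4, 170. ,   3.1])}
tin_mid {'p': 0.7, 'z': 0.06, 'n': 389, 'mean': array([ 0.448 , -0.0909]), 'rect': array([459. , -87.8,  61. ,  62.1,  13.5])}
plate_mid None
pad_mid {'p': 0.56, 'z': 0.017, 'n': 270, 'mean': array([ 0.4527, -0.1007]), 'rect': array([452.8, -87.6,  46. ,  94.8,   4.7])}
bar_knob {'p': 0.75, 'z': 0.0884, 'n': 29, 'mean': array([ 0.4584, -0.0871]), 'rect': array([460.1, -86.3,  12.
[... 891 characters left out ...]
7.3, -95. ,  53.4,  61.6,  77.5])}
plate_mid {'p': 0.62, 'z': 0.0246, 'n': 335, 'mean': array([ 0.435 , -0.0975]), 'rect': array([455. , -90.1, 103.1,  57.9,   2.8])}
pad_mid {'p': 0.77, 'z': 0.0178, 'n': 175, 'mean': array([ 0.4537, -0.1232]), 'rect': array([442.8, -96.3,  47.8,  98.9,  25.3])}
bar_knob {'p': 0.62, 'z': 0.0869, 'n': 32, 'mean': array([ 0.4605, -0.0926]), 'rect': array([460.7, -91.4,  10.7,  19.4,  57.5])}
tape_mid {'p': 0.8, 'z': 0.0212, 'n': 192, 'mean': array([0.6562, 0.0532]), 'rect': array([657.3,  53.4,  60.7,  59.6,   8.4])}
marker_mid None
tub_mid {'p': 0.84, 'z': 0.0511, 'n': 199, 'mean': array([ 0.6374, -0.0594]), 'rect': array([646.7, -84.9,  73.7, 127.3,   0.4])}
```

View pics/scene.png

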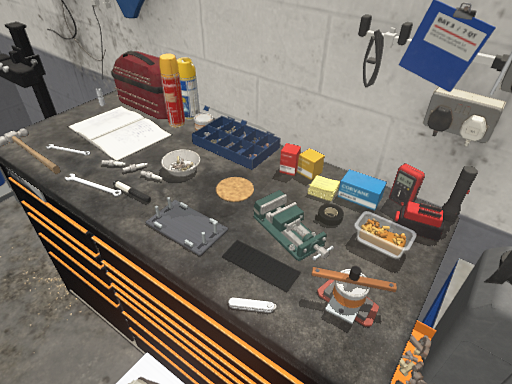

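View pics/side.png

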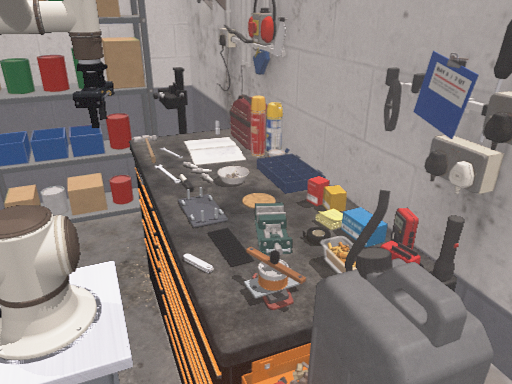

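The scene shows the stack at px (350,290), the mat at (262,265), the jig at (187,225) and the coaster at (235,188). The green vice (290,225) stands between the stack and the coaster. Next I measure the yaws and the obstacle heights.

```bash
cat >> h.py <<'E'
def rect(W): 
    r=cv2.minAreaRect((W[:,:2]*1000).astype(np.float32)); return np.round([*r[0],*r[1],r[2]],1),len(W)
def pca(W):
    c=W[:,:2].mean(0);w,v=np.linalg.eigh(np.cov((W[:,:2]-c).T));return np.round(c,4),np.degrees(np.arctan2(v[1,1],v[0,1])).round(1)
E
python3 - <<'E'
from h import *
np.set_printoptions(suppress=True,linewidth=150)
a=[world(capture(n)) for n in("scene","side")]
A=[w.reshape(-1,3) for w in a]
for W in A:
    S=W[(abs(W[:,0]-.46)<.13)&(abs(W[:,1]+.09)<.13)&(W[:,0]<.6)]
    for nm,lo,hi in(("bar",.064,.075),("knob",.08,.1),("tin",.055,.063),("plate",.0195,.026),("pad",.004,.010)):
        B=S[(S[:,2]>lo)&(S[:,2]<hi)]
        print(nm,rect(B),pca(B),B[:,2].mean().round(4))
    J=W[(abs(W[:,0]-.417)<.07)&(abs(W[:,1]-.32)<.1)&(W[:,2]>.025)]
    print("pins");l,idx,c=None,None,None
    import cv2 as c2
    _,lab,cen=c2.kmeans(J[:,:2].astype(np.float32),4,None,(3,50,1e-5),5,2);print(cen.round(4),J[:,2].max())
W=np.vstack(A)
print("max height (cm) grid x .30-.75 rows y -.2...65")
for y in np.arange(-.2,.6,.05):
    print(round(y,2),[int(100*max([0,*W[(abs(W[:,0]-x)<.025)&(abs(W[:,1]-y)<.025)&(W[:,2]<.4),2]])) for x in np.arange(.3,.8,.05)])
E
```

```text
bar (array([463.8, -85.1,  18.2, 160. ,  22.4]), 648) (array([ 0.4625, -0.0869]), np.float64(112.3)) 0.0693
knob (array([463.6, -85.3,  19. ,  19.3,  39.4]), 118) (array([ 0.461 , -0.0858]), np.float64(171.5)) 0.091
tin (array([460.1, -87.9, 144.9,  65.4,  89.5]), 490) (array([ 0.4507, -0.0903]), np.float64(109.8)) 0.0591
plate (array([470.8, -39.2, 204.2,  80.9,  54.5]), 485) (array([ 0.4272, -0.084 ]), np.float64(51.7)) 0.0223
pad (array([447.8, -53.6, 189.7, 226.5,  88.3]), 522) (array([ 0.4449, -0.0554]), np.float64(96.5)) 0.0061
pins
[[0.4374 0.2458]
 [0.3958 0.3952]
 [0.4359 0.3957]
 [0.3977 0.2453]] 0.04492106498143495
bar (array([463.5, -87.6,  18.3, 158.6,  22.8]), 442) (array([ 0.4641, -0.0949]), np.float64(112.6)) 0.0698
knob (array([463.2, -87.7,  19.1,  19.4,  36.3]), 96) (array([ 0.462 , -0.0899]), np.float64(159.3)) 0.0906
tin (array([460.2, -94.9,  64.8, 131.1,   0.1]), 310) (array([ 0.4515, -0.0956]), np.float64(119.8)) 0.0597
plate (array([475.3, -47.8, 185.5, 123.3,  71.4]), 434) (array([ 0.4473, -0.0863]), np.float64(-135.6)) 0.0229
pad (array([458.8, -78.4, 249.7, 236.8,   0.9]), 401) (array([ 0.4469, -0.07  ]), np.float64(95.6)) 0.0065
pins
[[0.4355 0.3931]
 [0.3975 0.2427]
 [0.396  0.3933]
 [0.4381 0.2432]] 0.04513029887441331
max height (cm) grid x .30-.75 rows y -.2...65
-0.2 [0, 0, 0, 0, 0, 0, 0, 0, 0, 7]
-0.15 [0, 0, 0, 7, 7, 0, 5, 5, 5, 7]
-0.1 [0, 0, 2, 9, 7, 0, 5, 5, 5, 7]
-0.05 [0, 0, 2, 7, 6, 0, 5, 5, 5, 5]
-0.0 [0, 1, 0, 7, 4, 4, 5, 5, 5, 5]
0.05 [1, 1, 0, 0, 4, 4, 1, 2, 2, 5]
0.1 [1, 1, 0, 0, 5, 6, 6, 2, 3, 5]
0.15 [0, 0, 0, 0, 6, 6, 6, 0, 3, 6]
0.2 [0, 0, 0, 0, 0, 6, 6, 0, 0, 7]
0.25 [0, 1, 4, 4, 0, 0, 0, 0, 0, 7]
0.3 [0, 1, 1, 1, 0, 0, 0, 0, 0, 0]
0.35 [0, 1, 1, 2, 0, 0, 0, 0, 13, 13]
0.4 [0, 1, 4, 4, 0, 0, 0, 0, 13, 13]
0.45 [0, 0, 2, 1, 0, 3, 3, 3, 4, 13]
0.5 [0, 0, 2, 1, 1, 3, 2, 3, 13, 13]
0.55 [0, 0, 2, 1, 2, 3, 3, 3, 12, 13]
```

Emit:
drive_tool(
  rows=[
    [100,14.2,-34.2,-2,0,0,-0.0443],
    [100,14.2,-34.2,-2,0,0,-0.0443],
    [100,14.2,-34.2,-2,0,0,-0.0443],
    [100,14.2,-34.2,-2,0,0,-0.0443],
    [100,14.2,-34.2,-2,0,0,-0.0443],
  ],
)

```text
time_s: 1.62
tcp_pos: [0.2505, 0.4261, 0.2315]
ee_rot: [[0.871, -0.492, 0.0], [-0.492, -0.871, 0.0], [0.0, -0.0, -1.0]]
wrist_force: [1.2, -0.5, -0.0]
gripper_width: 1.003
gripper_force: 0.0
```

Emit:
drive_tool(
  rows=[
    [100,14.2,-34.2,-2,0,0,-0.0443],
    [100,14.2,-34.2,-2,0,0,-0.0443],
    [100,14.2,-34.2,-2,0,0,-0.0443],
    [100,14.2,-34.2,-2,0,0,-0.0443],
    [100,14.2,-34.2,-2,0,0,-0.0443],
  ],
)

```text
time_s: 2.03
tcp_pos: [0.3214, 0.2551, 0.2218]
ee_rot: [[0.742, -0.671, 0.001], [-0.671, -0.742, 0.001], [-0.0, -0.001, -1.0]]
wrist_force: [1.7, 0.1, -0.2]
gripper_width: 0.998
gripper_force: 0.0
```

Emit:
drive_tool(
  rows=[
    [60,14.2,-34.2,-2,0,0,-0.0443],
    [60,14.2,-34.2,-2,0,0,-0.0443],
    [60,14.2,-34.2,-2,0,0,-0.0443],
    [60,14.2,-34.2,-2,0,0,-0.0443],
    [60,14.2,-34.2,-2,0,0,-0.0443],
  ],
)

```text
time_s: 2.45
tcp_pos: [0.3925, 0.0841, 0.212]
ee_rot: [[0.576, -0.817, 0.001], [-0.817, -0.576, 0.001], [0.0, -0.002, -1.0]]
wrist_force: [1.1, -0.0, -0.1]
gripper_width: 0.71
gripper_force: 0.0
```

Emit:
drive_tool(
  rows=[
    [60,14.2,-34.2,-2,0,0,-0.0443],
    [60,14.2,-34.2,-2,0,0,-0.0443],
    [60,14.2,-34.2,-2,0,0,-0.0443],
    [60,14.2,-34.2,-2,0,0,-0.0443],
    [60,0,0,0,0,0,0],
  ],
)

```text
time_s: 2.87
tcp_pos: [0.4504, -0.0556, 0.2032]
ee_rot: [[0.417, -0.909, -0.0], [-0.909, -0.417, -0.001], [0.001, 0.001, -1.0]]
wrist_force: [0.6, -0.4, 0.4]
gripper_width: 0.605
gripper_force: 0.0
```

```bash
cat >> h.py <<'E'
def wworld(p,s):
    z=p["z_map"].astype(float); v,u=np.mgrid[0:384,0:512]
    x=(u-p["cx"])/p["fx"]; y=(v-p["cy"])/p["fy"]; th=np.hypot(x,y)+1e-9
    k=np.tan(np.minimum(th,1.5))/th
    c=np.stack([x*k*z,y*k*z,z],-1); T=np.array(p["T_tool_cam"])
    W=(c@T[:3,:3].T+T[:3,3])@np.array(s["ee_rot"]).T+np.array(s["tcp_pos"])
    W[z<=0]=np.nan; return W
def st():
    s=sense();R=np.array(s["ee_rot"]);print(round(s["time_s"],2),"tcp",np.round(np.array(s["tcp_pos"])*1000,1),"ydir",np.degrees(np.arctan2(R[1,1],R[0,1])).round(2),"zax",R[:,2].round(4),"F",np.round(s["wrist_force"],1),"w",round(s["gripper_width"],3),s["gripper_force"]);return s
E
python3 - <<'E'
from h import *
s=st();p=capture("wrist");save(p,"w1");print(np.array(p["T_tool_cam"]).round(3).tolist())
W=wworld(p,s).reshape(-1,3)
S=W[(abs(W[:,0]-.46)<.13)&(abs(W[:,1]+.09)<.13)&(W[:,0]<.6)]
for nm,lo,hi in(("bar",.066,.075),("knob",.085,.1),("tin",.055,.063)):
    B=S[(S[:,2]>lo)&(S[:,2]<hi)]
    if len(B)>5: print(nm,rect(B),pca(B),B[:,2].mean().round(4))
E
```

```text
2.87 tcp [450.4 -55.6 203.2] ydir -155.36 zax [-0.     -0.0011 -1.    ] F [ 0.6 -0.4  0.4] w 0.605 0.0
[[-0.0, -0.959, -0.285, 0.079], [1.0, -0.0, -0.001, 0.0], [0.001, -0.285, 0.959, -0.143], [0.0, 0.0, 0.0, 1.0]]
bar (array([464.9, -86.6,  16.6, 159.4,  22.4]), 2367) (array([ 0.4671, -0.0915]), np.float64(112.3)) 0.07
knob (array([465.2, -86.3,  19. ,  19.4,  25.1]), 429) (array([ 0.4651, -0.0866]), np.float64(115.2)) 0.0939
tin (array([461.8, -87.1,  65.9,  63.7,  26.1]), 2361) (array([ 0.4606, -0.0886]), np.float64(-157.5)) 0.0589
```

View pics/w1.png

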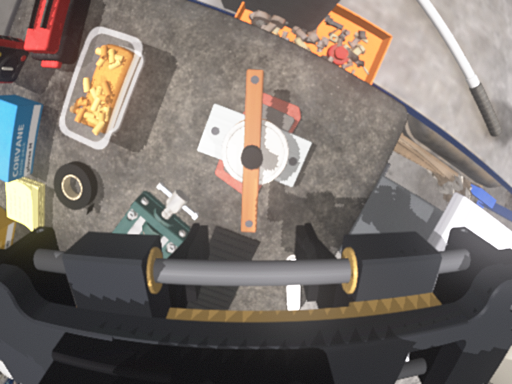

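The wrist view shows the bar over the tin with its knob at px (252,158). The plate lies crosswise under the tin and the pad's ends stick out. Going onto the knob now.

Emit:
drive_tool(
  rows=[
    [60,14.6,-30.8,-20,0,0,-0.039],
    [60,0,0,-30,0,0,0],
    [60,0,0,-30,0,0,0],
    [60,0,0,-10,0,0,0],
    [60,0,0,0,0,0,0],
  ],
)

```text
time_s: 3.33
tcp_pos: [0.4613, -0.0814, 0.111]
ee_rot: [[0.389, -0.921, -0.007], [-0.921, -0.389, -0.001], [-0.002, 0.006, -1.0]]
wrist_force: [0.5, 0.1, 0.1]
gripper_width: 0.596
gripper_force: 0.0
```

Emit:
drive_tool(
  rows=[
    [60,0,0,0,0,0,0],
  ],
)

```text
time_s: 3.42
tcp_pos: [0.4637, -0.0812, 0.1137]
ee_rot: [[0.39, -0.921, -0.0], [-0.921, -0.39, -0.0], [0.0, 0.001, -1.0]]
wrist_force: [-0.1, 0.5, 0.2]
gripper_width: 0.603
gripper_force: 0.0
```

Emit:
drive_tool(
  rows=[
    [60,1.3,-5.2,-8,0,0,-0.009],
    [60,0,0,-12,0,0,0],
    [60,0,0,-10,0,0,0],
    [60,0,0,0,0,0,0],
    [60,0,0,0,0,0,0],
  ],
)

```text
time_s: 3.83
tcp_pos: [0.4654, -0.087, 0.0841]
ee_rot: [[0.381, -0.925, 0.001], [-0.925, -0.381, -0.0], [0.0, -0.001, -1.0]]
wrist_force: [-0.2, -0.0, -0.3]
gripper_width: 0.599
gripper_force: 0.0
```

Emit:
drive_tool(
  rows=[
    [5,0,0,0,0,0,0],
    [5,0,0,0,0,0,0],
    [5,0,0,0,0,0,0],
    [5,0,0,0,0,0,0],
    [5,0,0,0,0,0,0],
  ],
)

```text
time_s: 4.25
tcp_pos: [0.465, -0.087, 0.0839]
ee_rot: [[0.38, -0.925, 0.001], [-0.925, -0.38, 0.0], [0.0, -0.001, -1.0]]
wrist_force: [-0.2, -0.2, 0.0]
gripper_width: 0.308
gripper_force: 0.0
```

Emit:
drive_tool(
  rows=[
    [5,0,0,0,0,0,0],
    [5,0,0,0,0,0,0],
  ],
)

```text
time_s: 4.42
tcp_pos: [0.465, -0.087, 0.0837]
ee_rot: [[0.381, -0.925, 0.0], [-0.925, -0.381, 0.0], [0.0, -0.0, -1.0]]
wrist_force: [0.4, 0.9, 1.2]
gripper_width: 0.222
gripper_force: 30.0
```

Emit:
drive_tool(
  rows=[
    [5,0,0,15,0,0,0],
    [5,0,0,30,0,0,0],
    [5,0,0,35,0,0,0],
    [5,-6,32,0,0,0,-0.065],
    [5,-6,32,0,0,0,-0.065],
  ],
)

```text
time_s: 4.83
tcp_pos: [0.454, -0.0229, 0.1654]
ee_rot: [[0.251, -0.968, 0.005], [-0.968, -0.251, 0.001], [-0.0, -0.005, -1.0]]
wrist_force: [-0.3, 0.5, -1.5]
gripper_width: 0.215
gripper_force: 30.0
```

Emit:
drive_tool(
  rows=[
    [5,-6.5,32,0,0,0,-0.065],
    [5,-6.5,32,0,0,0,-0.065],
    [5,-6.5,32,0,0,0,-0.065],
    [5,-6.5,32,-20,0,0,-0.066],
    [5,0,0,-30,0,0,0],
  ],
)

```text
time_s: 5.25
tcp_pos: [0.4289, 0.1104, 0.1157]
ee_rot: [[0.003, -1.0, 0.009], [-1.0, -0.003, 0.006], [-0.006, -0.009, -1.0]]
wrist_force: [0.3, 1.1, -1.9]
gripper_width: 0.215
gripper_force: 30.0
```

Emit:
drive_tool(
  rows=[
    [5,0,0,-30,0,0,0],
    [5,0,0,-30,0,0,0],
    [5,0,0,-10,0,0,0],
    [5,0,0,0,0,0,0],
    [5,0,0,0,0,0,0],
  ],
)

```text
time_s: 5.67
tcp_pos: [0.4267, 0.1048, 0.0432]
ee_rot: [[-0.0, -1.0, -0.001], [-1.0, 0.0, -0.001], [0.001, 0.001, -1.0]]
wrist_force: [0.6, -0.1, -0.8]
gripper_width: 0.219
gripper_force: 30.0
```

Emit:
drive_tool(
  rows=[
    [5,0,0,-8,0,0,0],
    [5,0,0,-5,0,0,0],
    [5,0,0,-2,0,0,0],
    [5,0,0,0,0,0,0],
  ],
)

```text
time_s: 6.0
tcp_pos: [0.4268, 0.1048, 0.0285]
ee_rot: [[-0.001, -1.0, -0.0], [-1.0, 0.001, 0.0], [-0.0, 0.0, -1.0]]
wrist_force: [0.2, -0.3, -1.3]
gripper_width: 0.218
gripper_force: 30.0
```

Emit:
drive_tool(
  rows=[
    [45,0,0,0,0,0,0],
    [45,0,0,0,0,0,0],
    [45,0,0,0,0,0,0],
    [45,0,0,0,0,0,0],
  ],
)

```text
time_s: 6.33
tcp_pos: [0.4271, 0.1051, 0.0289]
ee_rot: [[-0.001, -1.0, 0.001], [-1.0, 0.001, 0.0], [-0.0, -0.001, -1.0]]
wrist_force: [1.0, -0.3, -0.9]
gripper_width: 0.407
gripper_force: 0.0
```

Emit:
drive_tool(
  rows=[
    [45,0,0,15,0,0,0],
    [45,0,0,30,0,0,0],
    [45,0,0,40,0,0,0],
    [100,0,-25,30,0,0,0],
    [100,0,-35,10,0,0,0],
  ],
)

```text
time_s: 6.75
tcp_pos: [0.4302, 0.0468, 0.1587]
ee_rot: [[0.005, -1.0, 0.01], [-1.0, -0.005, 0.004], [-0.004, -0.01, -1.0]]
wrist_force: [1.4, 0.8, 0.1]
gripper_width: 0.525
gripper_force: 0.0
```

Emit:
drive_tool(
  rows=[
    [100,0,-30,0,0,0,0],
    [100,0,-20,0,0,0,0],
    [100,0,0,0,0,0,0],
    [100,0,0,0,0,0,0],
  ],
)

```text
time_s: 7.08
tcp_pos: [0.4267, -0.0058, 0.1538]
ee_rot: [[-0.003, -1.0, 0.001], [-1.0, 0.003, 0.0], [-0.0, -0.001, -1.0]]
wrist_force: [0.4, 0.1, 0.1]
gripper_width: 0.818
gripper_force: 0.0
```

```bash
python3 - <<'E'
from h import *
s=st();p=capture("wrist");save(p,"w2")
W=wworld(p,s).reshape(-1,3)
S=W[(abs(W[:,0]-.46)<.11)&(abs(W[:,1]+.09)<.09)&(W[:,0]<.6)]
for nm,lo,hi in(("tin",.055,.065),("plate",.0195,.026),("padblk",.0125,.0175),("pad",.0035,.009)):
    B=S[(S[:,2]>lo)&(S[:,2]<hi)]
    if len(B)>5: print(nm,rect(B),pca(B),B[:,2].mean().round(4))
for l in("tin_mid","plate_mid","pad_mid"):
    m=masks_of(l,p)
    if m:
        B=W[m[0]["region"].ravel()]; B=B[np.isfinite(B[:,2])]
        print(l,m[0]["p"],rect(B),np.percentile(B[:,2],[5,50,95]).round(4))
q=capture("scene");B=world(q).reshape(-1,3);B=B[(abs(B[:,0]-.43)<.06)&(abs(B[:,1]-.105)<.1)&(B[:,2]>.009)&(B[:,2]<.019)&(B[:,0]<.46)];print("bar",rect(B),pca(B))
E
```

```text
7.08 tcp [426.7  -5.8 153.8] ydir 179.83 zax [ 6.e-04  3.e-04 -1.e+00] F [0.4 0.1 0.1] w 0.818 0.0
tin (array([461.9, -87.7,  65.3,  65.1,  87.5]), 5126) (array([ 0.4614, -0.0878]), np.float64(-138.0)) 0.0588
plate (array([462.5, -62.3, 118.9, 109.9,   3.1]), 2954) (array([ 0.4534, -0.0893]), np.float64(-176.5)) 0.0221
padblk (array([459.2, -89.8,  94.5,  44.5,  85.2]), 925) (array([ 0.4529, -0.0968]), np.float64(88.2)) 0.0159
pad (array([460.4, -89.7, 122.9,  58.4,  85.6]), 1543) (array([ 0.4572, -0.0897]), np.float64(86.8)) 0.006
tin_mid 0.97 (array([461.9, -88.3,  66.6,  68.5,  45.4]), 5119) [0.0573 0.0587 0.0607]
plate_mid 0.59 (array([466.2, -88.8, 123.6,  61.6,   2.9]), 2957) [0.0209 0.0221 0.0233]
pad_mid 0.95 (array([459.8, -89.8, 126.5,  59.3,  87.1]), 2568) [0.0048 0.0067 0.0169]
bar (array([425.8, 106.9, 159.9,  17.7,  89.8]), 451) (array([0.4246, 0.1024]), np.float64(89.9))
```

View pics/w2.png

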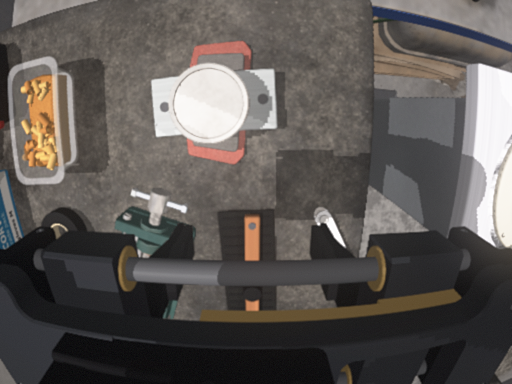

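The wrist view shows the tin at px (210,103) on the bright plate, the pad crosswise under it, and the bar lying on the mat at (252,260). Picking up the tin.

Emit:
drive_tool(
  rows=[
    [100,12,-27,0,0,0,0],
    [100,12,-28,0,0,0,0],
    [100,11.2,-27,0,0,0,0],
    [100,0,0,-25,0,0,0],
    [100,0,0,-25,0,0,0],
  ],
)

```text
time_s: 7.75
tcp_pos: [0.4641, -0.0875, 0.1038]
ee_rot: [[-0.002, -1.0, 0.004], [-1.0, 0.002, 0.0], [-0.0, -0.004, -1.0]]
wrist_force: [-0.9, 0.5, -0.4]
gripper_width: 1.005
gripper_force: 0.0
```

Emit:
drive_tool(
  rows=[
    [100,0,0,0,0,0,0],
    [100,0,0,0,0,0,0],
  ],
)

```text
time_s: 7.92
tcp_pos: [0.4615, -0.0868, 0.1027]
ee_rot: [[0.0, -1.0, -0.004], [-1.0, -0.0, -0.001], [0.001, 0.004, -1.0]]
wrist_force: [1.1, 0.3, -0.9]
gripper_width: 0.999
gripper_force: 0.0
```

Emit:
drive_tool(
  rows=[
    [100,0,-1,-20,0,0,0],
    [100,0,0,-20,0,0,0],
    [100,0,0,-15,0,0,0],
    [100,0,0,0,0,0,0],
    [100,0,0,0,0,0,0],
  ],
)

```text
time_s: 8.33
tcp_pos: [0.4629, -0.0875, 0.0495]
ee_rot: [[0.001, -1.0, 0.001], [-1.0, -0.001, -0.0], [0.0, -0.001, -1.0]]
wrist_force: [0.3, 0.1, 0.6]
gripper_width: 1.004
gripper_force: 0.0
```

Emit:
drive_tool(
  rows=[
    [50,0,0,0,0,0,0],
    [50,0,0,0,0,0,0],
    [50,0,0,0,0,0,0],
    [50,0,0,0,0,0,0],
    [50,0,0,0,0,0,0],
  ],
)

```text
time_s: 8.75
tcp_pos: [0.4622, -0.088, 0.0493]
ee_rot: [[-0.001, -1.0, 0.001], [-1.0, 0.001, 0.0], [-0.0, -0.001, -1.0]]
wrist_force: [-1.4, 1.1, 4.4]
gripper_width: 0.748
gripper_force: 30.0
```

```bash
python3 - <<'E'
from h import *
st()
E
```

```text
8.75 tcp [462.2 -88.   49.3] ydir 179.97 zax [ 6.e-04  0.e+00 -1.e+00] F [-1.4  1.1  4.4] w 0.748 30.00021822284907
```

Emit:
drive_tool(
  rows=[
    [50,0,0,15,0,0,0],
    [50,0,0,35,0,0,0],
    [50,0,0,40,0,0,0],
    [50,0,0,40,0,0,0],
    [50,9.9,36.3,20,0,0,0],
  ],
)

```text
time_s: 9.17
tcp_pos: [0.4717, -0.0555, 0.2025]
ee_rot: [[-0.006, -1.0, 0.005], [-1.0, 0.006, -0.001], [0.001, -0.005, -1.0]]
wrist_force: [2.3, 0.5, -2.7]
gripper_width: 0.746
gripper_force: 30.0
```

Emit:
drive_tool(
  rows=[
    [50,9.9,36.3,0,0,0,0],
    [50,9.9,36.3,0,0,0,0],
    [50,9.9,36.3,0,0,0,0],
    [50,9.9,36.3,0,0,0,0],
    [50,9.9,36.3,0,0,0,0],
  ],
)

```text
time_s: 9.58
tcp_pos: [0.5206, 0.1305, 0.1975]
ee_rot: [[-0.001, -1.0, -0.001], [-1.0, 0.001, -0.0], [0.0, 0.001, -1.0]]
wrist_force: [1.2, -0.2, -2.5]
gripper_width: 0.749
gripper_force: 30.0
```

Emit:
drive_tool(
  rows=[
    [50,9.9,36.3,0,0,0,0],
    [50,9.9,36.3,0,0,0,0],
    [50,9.9,36.3,0,0,0,0],
    [50,9.9,36.3,0,0,0,0],
    [50,9.9,36.3,0,0,0,0],
  ],
)

```text
time_s: 10.0
tcp_pos: [0.5702, 0.3119, 0.1969]
ee_rot: [[-0.001, -1.0, -0.002], [-1.0, 0.001, -0.001], [0.001, 0.002, -1.0]]
wrist_force: [0.7, -0.8, -3.0]
gripper_width: 0.746
gripper_force: 30.0
```

Emit:
drive_tool(
  rows=[
    [50,9.9,36.3,0,0,0,0],
    [50,9.9,36.3,0,0,0,0],
    [50,9.9,36.3,0,0,0,0],
    [50,0,0,0,0,0,0],
    [50,0,0,0,0,0,0],
  ],
)

```text
time_s: 10.42
tcp_pos: [0.5995, 0.4209, 0.1948]
ee_rot: [[0.001, -1.0, -0.004], [-1.0, -0.001, -0.003], [0.003, 0.004, -1.0]]
wrist_force: [0.0, -0.1, -3.5]
gripper_width: 0.754
gripper_force: 30.0
```

```bash
python3 - <<'E'
from h import *
s=st();p=capture("wrist");save(p,"w3")
W=wworld(p,s)
m=masks_of("coaster_top",p)
B=W[m[0]["region"]&np.isfinite(W[...,2])];print(m[0]["p"],rect(B),B.mean(0).round(4),np.ptp(B,axis=0))
c,r=cv2.minEnclosingCircle((B[:,:2]*1000).astype(np.float32));print(c,r)
W=W.reshape(-1,3)
J=W[(abs(W[:,0]-.417)<.07)&(abs(W[:,1]-.32)<.1)]
B=J[(J[:,2]>.006)&(J[:,2]<.0195)];print("jig",rect(B))
P=J[(J[:,2]>.037)&(J[:,2]<.047)];print(len(P))
if len(P)>20: print(cv2.kmeans(P[:,:2].astype(np.float32),4,None,(3,50,1e-5),5,2)[2].round(4))
E
```

```text
10.42 tcp [599.5 420.9 194.8] ydir -179.94 zax [-0.0037 -0.0026 -1.    ] F [ 0.  -0.1 -3.5] w 0.754 29.99974756501615
0.87 (array([602.1, 316.6, 102.1, 101.8,  34. ]), 6494) [0.6018 0.3166 0.004 ] [0.10297121 0.10260689 0.00746475]
(602.057861328125, 316.1962585449219) 52.33492660522461
jig (array([419.2, 320.9, 104.3, 179.4,   0.6]), 9875)
166
[[0.4387 0.3958]
 [0.4405 0.2469]
 [0.4007 0.2463]
 [0.3989 0.3953]]
```

View pics/w3.png

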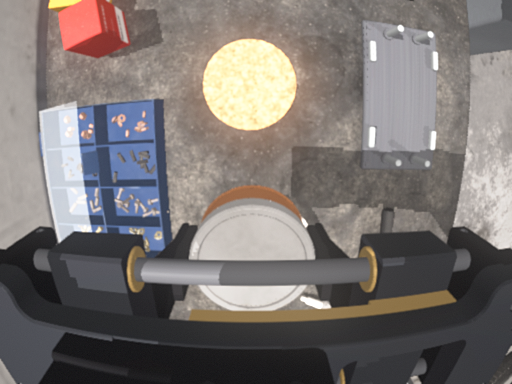

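The view shows the coaster at px (250,84) and the whole jig at (401,95) at the right. Placing the tin.

Emit:
drive_tool(
  rows=[
    [50,0.5,-26,-10,0,0,0],
    [50,0.5,-26,-30,0,0,0],
    [50,0.5,-26,-30,0,0,0],
    [50,0.2,-26,-30,0,0,0],
    [50,0,0,-30,0,0,0],
  ],
)

```text
time_s: 10.93
tcp_pos: [0.6011, 0.3088, 0.0681]
ee_rot: [[-0.006, -1.0, -0.002], [-1.0, 0.006, -0.002], [0.002, 0.002, -1.0]]
wrist_force: [-0.2, -0.8, -2.9]
gripper_width: 0.75
gripper_force: 30.0
```

Emit:
drive_tool(
  rows=[
    [50,0,0,-20,0,0,0],
    [50,0,0,-5,0,0,0],
    [50,0,0,0,0,0,0],
    [50,0,0,0,0,0,0],
  ],
)

```text
time_s: 11.27
tcp_pos: [0.603, 0.3154, 0.0447]
ee_rot: [[-0.001, -1.0, 0.002], [-1.0, 0.001, 0.001], [-0.001, -0.002, -1.0]]
wrist_force: [0.1, -0.1, -2.4]
gripper_width: 0.753
gripper_force: 30.0
```

Emit:
drive_tool(
  rows=[
    [50,-1,1,-6,0,0,0],
    [50,0,0,-4,0,0,0],
    [50,0,0,-2,0,0,0],
    [50,0,0,0,0,0,0],
    [50,0,0,0,0,0,0],
  ],
)

```text
time_s: 11.68
tcp_pos: [0.6012, 0.3166, 0.0314]
ee_rot: [[-0.0, -1.0, 0.0], [-1.0, 0.0, 0.0], [-0.0, -0.0, -1.0]]
wrist_force: [-0.2, -0.5, -2.8]
gripper_width: 0.748
gripper_force: 30.0
```

```bash
python3 - <<'E'
from h import *
st()
E
```

```text
11.68 tcp [601.2 316.6  31.4] ydir 179.98 zax [ 4.e-04  3.e-04 -1.e+00] F [-0.2 -0.5 -2.8] w 0.748 30.00011867377907
```

Emit:
drive_tool(
  rows=[
    [50,0,0,-0.7,0,0,0],
    [50,0,0,-0.7,0,0,0],
    [50,0,0,0,0,0,0],
  ],
)

```text
time_s: 11.93
tcp_pos: [0.6012, 0.3166, 0.0314]
ee_rot: [[-0.0, -1.0, 0.001], [-1.0, 0.0, 0.0], [-0.0, -0.001, -1.0]]
wrist_force: [-3.8, -0.9, 4.1]
gripper_width: 0.749
gripper_force: 30.0
```

Emit:
drive_tool(
  rows=[
    [100,0,0,0,0,0,0],
    [100,0,0,0,0,0,0],
    [100,0,0,0,0,0,0],
    [100,0,0,0,0,0,0],
    [100,0,0,0,0,0,0],
  ],
)

```text
time_s: 12.35
tcp_pos: [0.6013, 0.3163, 0.0296]
ee_rot: [[-0.001, -1.0, 0.0], [-1.0, 0.001, 0.0], [-0.0, -0.0, -1.0]]
wrist_force: [-0.4, 0.1, 0.1]
gripper_width: 0.978
gripper_force: 0.0
```

Emit:
drive_tool(
  rows=[
    [100,0,0,15,0,0,0],
    [100,0,0,30,0,0,0],
    [100,0,0,40,0,0,0],
    [100,0,0,40,0,0,0],
    [100,0,0,20,0,0,0],
  ],
)

```text
time_s: 12.77
tcp_pos: [0.6032, 0.3173, 0.1806]
ee_rot: [[0.0, -1.0, 0.008], [-1.0, -0.0, 0.004], [-0.004, -0.008, -1.0]]
wrist_force: [0.1, 0.0, 0.8]
gripper_width: 1.005
gripper_force: 0.0
```

```bash
python3 - <<'E'
from h import *
print(np.round(st()["joints"],1))
E
```

```text
12.77 tcp [603.2 317.3 180.6] ydir -179.99 zax [ 0.0075  0.0039 -1.    ] F [0.1 0.  0.8] w 1.005 0.0
[ 41.4  29.7   4.    0.1 -63.8 -41.4]
```

Emit:
drive_tool(
  rows=[
    [100,-14.4,-28.9,0,0,0,0.116],
    [100,-14.4,-28.9,0,0,0,0.116],
    [100,-14.4,-28.9,0,0,0,0.116],
    [100,-14.4,-28.9,0,0,0,0.116],
    [100,-14.4,-28.9,0,0,0,0.116],
  ],
)

```text
time_s: 13.18
tcp_pos: [0.5283, 0.1705, 0.1747]
ee_rot: [[0.552, -0.834, 0.0], [-0.834, -0.552, 0.0], [0.0, -0.0, -1.0]]
wrist_force: [0.5, -0.5, -0.3]
gripper_width: 1.003
gripper_force: 0.0
```

Emit:
drive_tool(
  rows=[
    [100,-14.4,-28.9,0,0,0,0.116],
    [100,-14.4,-28.9,0,0,0,0.116],
    [100,-14.4,-28.9,0,0,0,0.116],
    [100,-14.4,-28.9,0,0,0,0.116],
    [100,-14.4,-28.9,0,0,0,0.116],
  ],
)

```text
time_s: 13.6
tcp_pos: [0.4563, 0.026, 0.1748]
ee_rot: [[0.919, -0.394, 0.001], [-0.394, -0.919, 0.0], [0.0, -0.0, -1.0]]
wrist_force: [0.6, -1.3, 0.0]
gripper_width: 1.001
gripper_force: 0.0
```

Emit:
drive_tool(
  rows=[
    [100,-14.4,-28.9,0,0,0,0.116],
    [100,-14.4,-28.9,0,0,0,0.116],
    [100,-14.4,-28.9,0,0,0,0.116],
    [100,-14.4,-28.9,0,0,0,0.116],
    [100,0,0,0,0,0,0],
  ],
)

```text
time_s: 14.02
tcp_pos: [0.3963, -0.0912, 0.1745]
ee_rot: [[0.999, 0.052, -0.002], [0.052, -0.999, -0.0], [-0.002, -0.0, -1.0]]
wrist_force: [-0.5, -0.3, -0.2]
gripper_width: 1.003
gripper_force: 0.0
```

Emit:
drive_tool(
  rows=[
    [100,0,0,0,0,0,0],
  ],
)

```text
time_s: 14.1
tcp_pos: [0.399, -0.0894, 0.175]
ee_rot: [[0.999, 0.049, 0.001], [0.049, -0.999, 0.0], [0.001, -0.0, -1.0]]
wrist_force: [-0.2, -0.1, 0.9]
gripper_width: 1.002
gripper_force: 0.0
```

```bash
python3 - <<'E'
from h import *
s=st();p=capture("wrist");save(p,"w4")
W=wworld(p,s).reshape(-1,3)
S=W[(abs(W[:,0]-.46)<.09)&(abs(W[:,1]+.09)<.09)&(W[:,0]<.6)]
for nm,lo,hi in(("plate",.0195,.026),("padblk",.0125,.0175),("pad",.0035,.009)):
    B=S[(S[:,2]>lo)&(S[:,2]<hi)]
    if len(B)>5: print(nm,rect(B),pca(B),B[:,2].mean().round(4))
q=capture("scene")
c=topfit(q,"tin_mid");print("tin",c,topfit(q,"coaster_top"))
E
```

```text
14.1 tcp [399.  -89.4 175. ] ydir -87.2 zax [ 9.e-04  1.e-04 -1.e+00] F [-0.2 -0.1  0.9] w 1.002 0.0
plate (array([462.7, -62. , 120. , 110.1,   3.4]), 6402) (array([ 0.4636, -0.0886]), np.float64(-176.6)) 0.0221
padblk (array([459.7, -89.7,  94.1,  45. ,  85.5]), 1383) (array([ 0.459 , -0.0905]), np.float64(87.6)) 0.016
pad (array([461.4, -90. , 122.3,  60.3,  85.6]), 1445) (array([ 0.4611, -0.0907]), np.float64(86.8)) 0.006
tin {'p': 0.8, 'z': 0.0426, 'n': 309, 'mean': array([0.5994, 0.317 ]), 'rect': array([599.2, 318.2,  65.9,  63.8,  66.1])} {'p': 0.9, 'z': 0.0064, 'n': 312, 'mean': array([0.5879, 0.3041]), 'rect': array([591.7, 309.3,  80. , 101.9,  40.4])}
```

View pics/w4.png

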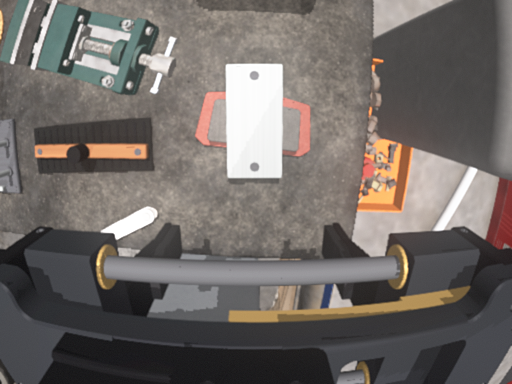

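The view shows the plate at px (254,120), lengthwise in x, over the red pad (253,123). The bar is on the mat at left (90,152). Picking up the plate across its width.

Emit:
drive_tool(
  rows=[
    [100,32,0.4,-10,0,0,0.01],
    [100,32.6,0.4,-30,0,0,0],
    [100,0,0,-40,0,0,0],
    [100,0,0,-30,0,0,0],
    [100,0,0,-10,0,0,0],
  ],
)

```text
time_s: 14.72
tcp_pos: [0.4599, -0.0868, 0.0519]
ee_rot: [[0.998, 0.063, -0.009], [0.063, -0.998, -0.001], [-0.009, 0.0, -1.0]]
wrist_force: [-1.1, -1.0, -0.4]
gripper_width: 0.999
gripper_force: 0.0
```

Emit:
drive_tool(
  rows=[
    [100,0,0,0,0,0,0],
    [100,0,0,0,0,0,0],
  ],
)

```text
time_s: 14.88
tcp_pos: [0.4627, -0.0868, 0.056]
ee_rot: [[0.998, 0.064, -0.001], [0.064, -0.998, -0.001], [-0.001, 0.0, -1.0]]
wrist_force: [0.2, -0.1, 0.1]
gripper_width: 1.0
gripper_force: 0.0
```

Emit:
drive_tool(
  rows=[
    [100,0.9,-1.8,-8,0,0,-0.004],
    [100,0,0,-7,0,0,0],
    [100,0,0,-2,0,0,0],
    [100,0,0,0,0,0,0],
    [100,0,0,0,0,0,0],
  ],
)

```text
time_s: 15.3
tcp_pos: [0.4633, -0.0893, 0.0398]
ee_rot: [[0.998, 0.059, 0.001], [0.059, -0.998, 0.0], [0.001, 0.0, -1.0]]
wrist_force: [0.6, 1.1, -0.3]
gripper_width: 1.003
gripper_force: 0.0
```

Emit:
drive_tool(
  rows=[
    [100,0,0,-1,0,0,0],
    [100,0,0,-0.7,0,0,0],
    [100,0,0,0,0,0,0],
  ],
)

```text
time_s: 15.55
tcp_pos: [0.4631, -0.0893, 0.0379]
ee_rot: [[0.998, 0.058, 0.0], [0.058, -0.998, 0.0], [0.0, -0.0, -1.0]]
wrist_force: [-0.3, 0.2, 0.2]
gripper_width: 1.0
gripper_force: 0.0
```

Emit:
drive_tool(
  rows=[
    [100,0,0,-1.2,0,0,0],
    [100,0,0,0,0,0,0],
    [60,0,0,0,0,0,0],
    [50,0,0,0,0,0,0],
    [50,0,0,0,0,0,0],
  ],
)

```text
time_s: 15.97
tcp_pos: [0.4632, -0.0893, 0.0366]
ee_rot: [[0.998, 0.058, 0.0], [0.058, -0.998, -0.0], [0.0, 0.0, -1.0]]
wrist_force: [-1.0, 0.1, 0.4]
gripper_width: 0.857
gripper_force: 0.0
```

Emit:
drive_tool(
  rows=[
    [50,0,0,0,0,0,0],
    [50,0,0,0,0,0,0],
    [50,0,0,0,0,0,0],
    [50,0,0,0,0,0,0],
    [50,0,0,0,0,0,0],
  ],
)

```text
time_s: 16.38
tcp_pos: [0.4631, -0.0892, 0.0366]
ee_rot: [[0.998, 0.059, -0.0], [0.059, -0.998, 0.0], [-0.0, -0.0, -1.0]]
wrist_force: [-0.5, 0.5, 0.6]
gripper_width: 0.64
gripper_force: 30.0
```

Emit:
drive_tool(
  rows=[
    [50,0,0,3,0,0,0],
    [50,0,0,5,0,0,0],
    [50,0,0,8,0,0,0],
    [50,0,0,0,0,0,0],
  ],
)

```text
time_s: 16.72
tcp_pos: [0.4642, -0.0892, 0.0541]
ee_rot: [[0.998, 0.059, 0.003], [0.059, -0.998, 0.0], [0.003, -0.0, -1.0]]
wrist_force: [0.2, -0.0, -2.4]
gripper_width: 0.635
gripper_force: 30.0
```

Emit:
drive_tool(
  rows=[
    [50,0,0,25,0,0,0],
    [50,0,0,35,0,0,0],
    [50,0,0,30,0,0,0],
    [50,-3.1,29.3,10,0,0,-0.1156],
    [50,-3.1,29.3,0,0,0,-0.1156],
  ],
)

```text
time_s: 17.13
tcp_pos: [0.4589, -0.0304, 0.1562]
ee_rot: [[0.984, -0.18, 0.008], [-0.18, -0.984, 0.002], [0.008, -0.003, -1.0]]
wrist_force: [1.5, 1.0, -2.8]
gripper_width: 0.637
gripper_force: 30.0
```

Emit:
drive_tool(
  rows=[
    [50,-3.1,29.3,0,0,0,-0.1156],
    [50,-3.1,29.3,0,0,0,-0.1156],
    [50,-3.1,29.3,0,0,0,-0.1156],
    [50,-3.1,29.3,0,0,0,-0.1156],
    [50,-3.1,29.3,0,0,0,-0.1156],
  ],
)

```text
time_s: 17.55
tcp_pos: [0.4408, 0.1171, 0.1529]
ee_rot: [[0.727, -0.686, 0.0], [-0.686, -0.727, 0.0], [-0.0, -0.001, -1.0]]
wrist_force: [0.2, -0.2, -2.7]
gripper_width: 0.634
gripper_force: 30.0
```

Emit:
drive_tool(
  rows=[
    [50,-3.1,29.3,0,0,0,-0.1156],
    [50,-3.1,29.3,0,0,0,-0.1156],
    [50,-3.1,29.3,0,0,0,-0.1156],
    [50,-3.1,29.3,0,0,0,-0.1156],
    [50,-3.1,29.3,0,0,0,-0.1156],
  ],
)

```text
time_s: 17.97
tcp_pos: [0.4252, 0.2636, 0.1528]
ee_rot: [[0.234, -0.972, -0.0], [-0.972, -0.234, 0.0], [-0.0, 0.0, -1.0]]
wrist_force: [0.7, 0.4, -1.6]
gripper_width: 0.635
gripper_force: 30.0
```

Emit:
drive_tool(
  rows=[
    [50,-3.1,29.3,0,0,0,-0.1156],
    [50,-3.1,29.3,0,0,0,-0.1156],
    [50,0,0,0,0,0,0],
    [50,0,0,0,0,0,0],
  ],
)

```text
time_s: 18.3
tcp_pos: [0.4192, 0.322, 0.1524]
ee_rot: [[0.014, -1.0, -0.0], [-1.0, -0.014, -0.0], [0.0, 0.0, -1.0]]
wrist_force: [0.0, -0.6, -2.7]
gripper_width: 0.636
gripper_force: 30.0
```

```bash
python3 - <<'E'
from h import *
s=st()
E
```

```text
18.3 tcp [419.2 322.  152.4] ydir -179.21 zax [-4.e-04 -2.e-04 -1.e+00] F [ 0.  -0.6 -2.7] w 0.636 29.99750554561615
```

Emit:
drive_tool(
  rows=[
    [50,0.2,-1,-25,0,0,-0.002],
    [50,0,0,-35,0,0,0],
    [50,0,0,-30,0,0,0],
    [50,0,0,-15,0,0,0],
    [50,0,0,0,0,0,0],
  ],
)

```text
time_s: 18.72
tcp_pos: [0.418, 0.3163, 0.0441]
ee_rot: [[0.008, -1.0, -0.006], [-1.0, -0.007, -0.007], [0.007, 0.006, -1.0]]
wrist_force: [-0.4, -0.9, -2.4]
gripper_width: 0.638
gripper_force: 30.0
```

Emit:
drive_tool(
  rows=[
    [50,0,0,0,0,0,0],
    [50,0,0,-5,0,0,0],
    [50,0,0,-5,0,0,0],
    [50,0,0,-4,0,0,0],
    [50,0,0,0,0,0,0],
  ],
)

```text
time_s: 19.13
tcp_pos: [0.4198, 0.3197, 0.0335]
ee_rot: [[0.009, -1.0, -0.0], [-1.0, -0.009, -0.0], [0.0, 0.0, -1.0]]
wrist_force: [0.2, -0.2, -2.5]
gripper_width: 0.637
gripper_force: 30.0
```

Emit:
drive_tool(
  rows=[
    [50,-0.3,1.2,-2.5,0,0,0.002],
    [50,0,0,-1.5,0,0,0],
    [50,0,0,-0.5,0,0,0],
    [50,0,0,0,0,0,0],
    [50,0,0,0,0,0,0],
  ],
)

```text
time_s: 19.55
tcp_pos: [0.4196, 0.3212, 0.0291]
ee_rot: [[0.011, -1.0, 0.0], [-1.0, -0.011, 0.0], [-0.0, -0.0, -1.0]]
wrist_force: [0.5, 0.5, -2.6]
gripper_width: 0.637
gripper_force: 30.0
```

Emit:
drive_tool(
  rows=[
    [50,0,0,-0.6,0,0,0],
    [50,0,0,0,0,0,0],
    [50,0,0,0,0,0,0],
  ],
)

```text
time_s: 19.8
tcp_pos: [0.4197, 0.3213, 0.0286]
ee_rot: [[0.011, -1.0, 0.0], [-1.0, -0.011, 0.0], [-0.0, -0.0, -1.0]]
wrist_force: [0.2, -0.7, -0.7]
gripper_width: 0.633
gripper_force: 30.0
```

Emit:
drive_tool(
  rows=[
    [100,0,0,-0.2,0,0,0],
    [100,0,0,0,0,0,0],
    [100,0,0,0,0,0,0],
    [100,0,0,0,0,0,0],
    [100,0,0,0,0,0,0],
  ],
)

```text
time_s: 20.22
tcp_pos: [0.4197, 0.3212, 0.0284]
ee_rot: [[0.011, -1.0, 0.0], [-1.0, -0.011, 0.0], [-0.0, -0.0, -1.0]]
wrist_force: [-0.5, 0.1, 0.1]
gripper_width: 0.928
gripper_force: 0.0
```

Emit:
drive_tool(
  rows=[
    [100,0,0,15,0,0,0],
    [100,0,0,35,0,0,0],
    [100,0,0,40,0,0,0],
    [100,0,30,40,0,0,0],
    [100,0,35,15,0,0,0],
  ],
)

```text
time_s: 20.63
tcp_pos: [0.4209, 0.3813, 0.1723]
ee_rot: [[0.009, -1.0, 0.005], [-1.0, -0.009, 0.006], [-0.005, -0.005, -1.0]]
wrist_force: [1.5, 2.2, 0.6]
gripper_width: 0.998
gripper_force: 0.0
```

Emit:
drive_tool(
  rows=[
    [100,0,15,0,0,0,0],
    [100,0,0,0,0,0,0],
    [100,0,0,0,0,0,0],
  ],
)

```text
time_s: 20.88
tcp_pos: [0.4191, 0.3964, 0.1663]
ee_rot: [[0.012, -1.0, -0.001], [-1.0, -0.012, -0.0], [0.0, 0.001, -1.0]]
wrist_force: [0.3, -0.3, -0.5]
gripper_width: 1.0
gripper_force: 0.0
```

```bash
cat > jig.py <<'E'
from h import *
import sys
s=st();p=capture("wrist");save(p,sys.argv[1])
W=wworld(p,s).reshape(-1,3)
J=W[(abs(W[:,0]-.4194)<.07)&(abs(W[:,1]-.321)<.1)]
I=J[(abs(J[:,0]-.4194)<.038)&(abs(J[:,1]-.321)<.068)]
for lo,hi in((.005,.0195),(.0115,.0165),(.0175,.0225),(.026,.034),(.035,.045)):
    B=(J if lo<.01 else I); B=B[(B[:,2]>lo)&(B[:,2]<hi)]
    if len(B)>50: print(lo,hi,rect(B),pca(B),B[:,2].mean().round(4))
P=J[(abs(abs(J[:,1]-.321)-.075)<.01)&(J[:,2]>.037)&(J[:,2]<.047)]
if len(P)>20: print(cv2.kmeans(P[:,:2].astype(np.float32),4,None,(3,50,1e-5),5,2)[2].round(4).tolist())
E
python3 jig.py w5
```

```text
20.88 tcp [419.1 396.4 166.3] ydir -179.34 zax [-7.e-04 -3.e-04 -1.e+00] F [ 0.3 -0.3 -0.5] w 1.0 0.0
0.005 0.0195 (array([418.3, 321.2, 104.1, 180.4,   0.9]), 16739) (array([0.4185, 0.3199]), np.float64(90.8)) 0.0108
0.0115 0.0165 (array([424.8, 321.5,  66.2, 115.7,   0.7]), 6471) (array([0.4199, 0.3213]), np.float64(90.3)) 0.0141
[[0.4372999966144562, 0.39579999446868896], [0.399399995803833, 0.24629999697208405], [0.4392000138759613, 0.24690000712871552], [0.3977000117301941, 0.3953000009059906]]
```

View pics/w5.png

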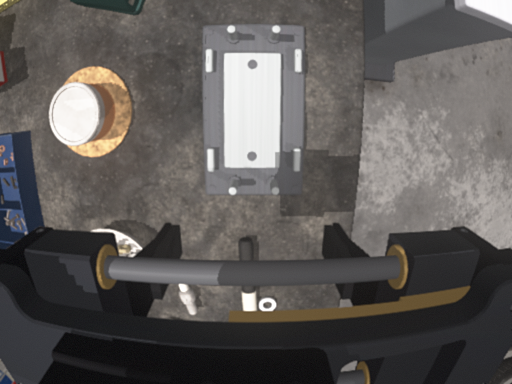

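The plate sits centred between the stops at px (252,110). Now I go back for the pad.

Emit:
drive_tool(
  rows=[
    [100,3.3,-36.4,0,0,0,-0.008],
    [100,3.3,-36.4,0,0,0,-0.008],
    [100,3.3,-36.4,0,0,0,-0.008],
    [100,3.3,-36.4,0,0,0,-0.008],
    [100,3.3,-36.4,0,0,0,-0.008],
  ],
)

```text
time_s: 21.35
tcp_pos: [0.4351, 0.211, 0.1659]
ee_rot: [[-0.03, -1.0, -0.002], [-1.0, 0.03, -0.002], [0.002, 0.002, -1.0]]
wrist_force: [1.3, 0.6, -0.6]
gripper_width: 1.003
gripper_force: 0.0
```

Emit:
drive_tool(
  rows=[
    [100,3.3,-36.4,0,0,0,-0.008],
    [100,3.3,-36.4,0,0,0,-0.008],
    [100,3.3,-36.4,0,0,0,-0.008],
    [100,3.3,-36.4,0,0,0,-0.008],
    [100,3.3,-36.4,0,0,0,-0.008],
  ],
)

```text
time_s: 21.77
tcp_pos: [0.4511, 0.0293, 0.1661]
ee_rot: [[-0.07, -0.998, -0.002], [-0.998, 0.07, -0.001], [0.001, 0.002, -1.0]]
wrist_force: [0.4, 0.3, 0.2]
gripper_width: 1.004
gripper_force: 0.0
```

Emit:
drive_tool(
  rows=[
    [100,3.3,-36.4,0,0,0,-0.008],
    [100,0,0,0,0,0,0],
    [100,0,0,0,0,0,0],
  ],
)

```text
time_s: 22.02
tcp_pos: [0.4546, -0.0069, 0.166]
ee_rot: [[-0.082, -0.997, -0.002], [-0.997, 0.082, -0.001], [0.001, 0.002, -1.0]]
wrist_force: [-0.2, 0.1, -0.4]
gripper_width: 1.001
gripper_force: 0.0
```

```bash
python3 - <<'E'
from h import *
s=st();p=capture("wrist");save(p,"w6")
W=wworld(p,s).reshape(-1,3)
S=W[(abs(W[:,0]-.46)<.06)&(abs(W[:,1]+.09)<.08)]
for nm,lo,hi in(("padblk",.0125,.0195),("pad",.0035,.02)):
    B=S[(S[:,2]>lo)&(S[:,2]<hi)]
    if len(B)>5: print(nm,rect(B),pca(B),B[:,2].mean().round(4))
E
```

```text
22.02 tcp [454.6  -6.9 166. ] ydir 175.29 zax [-2.e-03 -6.e-04 -1.e+00] F [-0.2  0.1 -0.4] w 1.001 0.0
padblk (array([459.8, -90.2,  95.1,  45.7,  84.7]), 3878) (array([ 0.459, -0.09 ]), np.float64(85.5)) 0.016
pad (array([471.2, -91.1, 123.3,  80.3,  85.6]), 6539) (array([ 0.46  , -0.0899]), np.float64(85.8)) 0.012
```

Emit:
drive_tool(
  rows=[
    [100,2.2,-27.7,0,0,0,0.005],
    [100,2.2,-27.7,0,0,0,0],
    [100,2.2,-27.8,-25,0,0,0],
    [100,0,0,-35,0,0,0],
    [100,0,0,-35,0,0,0],
  ],
)

```text
time_s: 22.48
tcp_pos: [0.4631, -0.0876, 0.0713]
ee_rot: [[-0.073, -0.997, 0.003], [-0.997, 0.073, 0.001], [-0.001, -0.003, -1.0]]
wrist_force: [-0.2, -0.5, -1.5]
gripper_width: 0.995
gripper_force: 0.0
```

Emit:
drive_tool(
  rows=[
    [100,0,0,-25,0,0,0],
    [100,0,0,-5,0,0,0],
    [100,0,0,0,0,0,0],
    [100,0,0,0,0,0,0],
  ],
)

```text
time_s: 22.82
tcp_pos: [0.4634, -0.0868, 0.0424]
ee_rot: [[-0.07, -0.998, 0.001], [-0.998, 0.07, -0.0], [0.0, -0.001, -1.0]]
wrist_force: [1.0, 0.1, 0.4]
gripper_width: 0.999
gripper_force: 0.0
```

Emit:
drive_tool(
  rows=[
    [100,-2,-3.3,-8,0,0,-0.006],
    [100,0,0,-6,0,0,0],
    [100,0,0,-4,0,0,0],
    [100,0,0,-2,0,0,0],
    [100,0,0,0,0,0,0],
  ],
)

```text
time_s: 23.23
tcp_pos: [0.4604, -0.0908, 0.0214]
ee_rot: [[-0.078, -0.997, -0.0], [-0.997, 0.078, -0.0], [0.0, 0.0, -1.0]]
wrist_force: [-0.3, -0.7, -0.3]
gripper_width: 1.001
gripper_force: 0.0
```

Emit:
drive_tool(
  rows=[
    [100,0,0,0,0,0,0],
    [100,0,0,-0.5,0,0,0],
    [100,0,0,0,0,0,0],
  ],
)

```text
time_s: 23.48
tcp_pos: [0.4607, -0.0908, 0.0213]
ee_rot: [[-0.078, -0.997, 0.0], [-0.997, 0.078, 0.0], [-0.0, -0.0, -1.0]]
wrist_force: [-0.6, -0.0, 0.3]
gripper_width: 1.004
gripper_force: 0.0
```

Emit:
drive_tool(
  rows=[
    [100,0,0,-0.8,0,0,0],
    [100,0,0,0,0,0,0],
    [50,0,0,0,0,0,0],
    [50,0,0,0,0,0,0],
    [50,0,0,0,0,0,0],
  ],
)

```text
time_s: 23.9
tcp_pos: [0.4605, -0.0908, 0.0203]
ee_rot: [[-0.078, -0.997, 0.0], [-0.997, 0.078, 0.0], [-0.0, -0.0, -1.0]]
wrist_force: [0.7, 0.0, 0.4]
gripper_width: 0.85
gripper_force: 0.0
```

Emit:
drive_tool(
  rows=[
    [50,0,0,0,0,0,0],
    [50,0,0,0,0,0,0],
    [50,0,0,0,0,0,0],
    [50,0,0,0,0,0,0],
    [50,0,0,0,0,0,0],
  ],
)

```text
time_s: 24.32
tcp_pos: [0.4607, -0.0907, 0.0204]
ee_rot: [[-0.078, -0.997, 0.0], [-0.997, 0.078, 0.0], [-0.0, -0.0, -1.0]]
wrist_force: [-0.1, -0.4, 0.0]
gripper_width: 0.685
gripper_force: 30.0
```

Emit:
drive_tool(
  rows=[
    [50,0,0,3,0,0,0],
    [50,0,0,6,0,0,0],
    [50,0,0,8,0,0,0],
    [50,0,0,0,0,0,0],
  ],
)

```text
time_s: 24.65
tcp_pos: [0.4614, -0.0907, 0.0389]
ee_rot: [[-0.078, -0.997, 0.003], [-0.997, 0.078, 0.0], [-0.0, -0.003, -1.0]]
wrist_force: [0.0, -0.3, -2.1]
gripper_width: 0.686
gripper_force: 30.0
```

Emit:
drive_tool(
  rows=[
    [50,0,0,25,0,0,0],
    [50,0,0,35,0,0,0],
    [50,0,0,30,0,0,0],
    [50,-3.5,34.3,10,0,0,0.0075],
    [50,-3.5,34.3,0,0,0,0.0075],
  ],
)

```text
time_s: 25.07
tcp_pos: [0.4555, -0.022, 0.1409]
ee_rot: [[-0.066, -0.998, 0.008], [-0.998, 0.066, 0.002], [-0.002, -0.008, -1.0]]
wrist_force: [0.7, 0.8, -2.8]
gripper_width: 0.688
gripper_force: 30.0
```

Emit:
drive_tool(
  rows=[
    [50,-3.5,34.3,0,0,0,0.0075],
    [50,-3.5,34.3,0,0,0,0.0075],
    [50,-3.5,34.3,0,0,0,0.0075],
    [50,-3.5,34.3,0,0,0,0.0075],
    [50,-3.5,34.3,0,0,0,0.0075],
  ],
)

```text
time_s: 25.48
tcp_pos: [0.4352, 0.1508, 0.1376]
ee_rot: [[-0.025, -1.0, 0.0], [-1.0, 0.025, 0.0], [-0.0, -0.0, -1.0]]
wrist_force: [0.6, 0.4, -2.6]
gripper_width: 0.681
gripper_force: 30.0
```

Emit:
drive_tool(
  rows=[
    [50,-3.5,34.3,0,0,0,0.0075],
    [50,-3.5,34.3,0,0,0,0.0075],
    [50,-3.5,34.3,0,0,0,0.0075],
    [50,-3.5,34.3,0,0,0,0.0075],
    [50,-3.5,34.3,0,0,0,0.0075],
  ],
)

```text
time_s: 25.9
tcp_pos: [0.4176, 0.3222, 0.1374]
ee_rot: [[0.012, -1.0, -0.0], [-1.0, -0.012, -0.0], [0.0, 0.0, -1.0]]
wrist_force: [0.6, 0.5, -2.6]
gripper_width: 0.686
gripper_force: 30.0
```

Emit:
drive_tool(
  rows=[
    [50,0,0,0,0,0,0],
    [50,0,0,0,0,0,0],
    [50,0,0,0,0,0,0],
  ],
)

```text
time_s: 26.15
tcp_pos: [0.4178, 0.3203, 0.1369]
ee_rot: [[0.012, -1.0, -0.001], [-1.0, -0.012, -0.001], [0.001, 0.001, -1.0]]
wrist_force: [0.0, -0.5, -2.2]
gripper_width: 0.689
gripper_force: 30.0
```

```bash
python3 - <<'E'
from h import *
s=st()
E
```

```text
26.15 tcp [417.8 320.3 136.9] ydir -179.31 zax [-0.0013 -0.0011 -1.    ] F [ 0.  -0.5 -2.2] w 0.689 29.999934788793325
```

Emit:
drive_tool(
  rows=[
    [50,1.4,0.2,-25,0,0,0],
    [50,0,0,-35,0,0,0],
    [50,0,0,-25,0,0,0],
    [50,0,0,-5,0,0,0],
    [50,0,0,0,0,0,0],
  ],
)

```text
time_s: 26.57
tcp_pos: [0.4193, 0.3188, 0.0459]
ee_rot: [[0.011, -1.0, -0.003], [-1.0, -0.01, -0.004], [0.004, 0.003, -1.0]]
wrist_force: [-0.0, 0.2, -2.5]
gripper_width: 0.688
gripper_force: 30.0
```

Emit:
drive_tool(
  rows=[
    [50,0,0,0,0,0,0],
    [50,0,0,-4,0,0,0],
    [50,0,0,-2,0,0,0],
    [50,0,0,0,0,0,0],
    [50,0,0,0,0,0,0],
  ],
)

```text
time_s: 26.98
tcp_pos: [0.4201, 0.3213, 0.042]
ee_rot: [[0.012, -1.0, 0.001], [-1.0, -0.012, 0.001], [-0.001, -0.001, -1.0]]
wrist_force: [0.3, -0.2, -3.4]
gripper_width: 0.686
gripper_force: 30.0
```

Emit:
drive_tool(
  rows=[
    [50,-0.7,-0.7,-3,0,0,0],
    [50,0,0,-2,0,0,0],
    [50,0,0,-1,0,0,0],
    [50,0,0,0,0,0,0],
    [50,0,0,0,0,0,0],
  ],
)

```text
time_s: 27.4
tcp_pos: [0.4192, 0.3203, 0.0352]
ee_rot: [[0.012, -1.0, -0.0], [-1.0, -0.012, -0.0], [0.0, 0.0, -1.0]]
wrist_force: [-0.1, -0.1, -3.4]
gripper_width: 0.684
gripper_force: 30.0
```

Emit:
drive_tool(
  rows=[
    [50,0,0,-0.8,0,0,0],
    [50,0,0,0,0,0,0],
  ],
)

```text
time_s: 27.57
tcp_pos: [0.4192, 0.3203, 0.0344]
ee_rot: [[0.012, -1.0, -0.0], [-1.0, -0.012, -0.0], [0.0, 0.0, -1.0]]
wrist_force: [0.5, 0.1, -2.3]
gripper_width: 0.689
gripper_force: 30.0
```

Emit:
drive_tool(
  rows=[
    [50,0,0,-0.5,0,0,0],
    [50,0,0,0,0,0,0],
  ],
)

```text
time_s: 27.73
tcp_pos: [0.4192, 0.3204, 0.0344]
ee_rot: [[0.012, -1.0, 0.0], [-1.0, -0.012, 0.0], [-0.0, -0.0, -1.0]]
wrist_force: [-1.5, -1.1, 0.7]
gripper_width: 0.69
gripper_force: 30.0
```

Emit:
drive_tool(
  rows=[
    [100,0,0,0,0,0,0],
    [100,0,0,0,0,0,0],
    [100,0,0,0,0,0,0],
    [100,0,0,0,0,0,0],
    [100,0,0,0,0,0,0],
  ],
)

```text
time_s: 28.15
tcp_pos: [0.4194, 0.3205, 0.0341]
ee_rot: [[0.012, -1.0, 0.0], [-1.0, -0.012, 0.0], [-0.0, -0.0, -1.0]]
wrist_force: [-0.1, 0.6, 0.4]
gripper_width: 0.963
gripper_force: 0.0
```

Emit:
drive_tool(
  rows=[
    [100,0,0,15,0,0,0],
    [100,0,0,35,0,0,0],
    [100,0,0,40,0,0,0],
    [100,0,30,40,0,0,0],
    [100,0,35,10,0,0,0],
  ],
)

```text
time_s: 28.57
tcp_pos: [0.421, 0.381, 0.174]
ee_rot: [[0.01, -1.0, 0.006], [-1.0, -0.01, 0.007], [-0.007, -0.006, -1.0]]
wrist_force: [0.4, 0.4, 0.3]
gripper_width: 1.0
gripper_force: 0.0
```

Emit:
drive_tool(
  rows=[
    [100,0,15,0,0,0,0],
    [100,0,0,0,0,0,0],
    [100,0,0,0,0,0,0],
  ],
)

```text
time_s: 28.82
tcp_pos: [0.4187, 0.3955, 0.1669]
ee_rot: [[0.013, -1.0, -0.001], [-1.0, -0.013, -0.001], [0.001, 0.001, -1.0]]
wrist_force: [-0.3, -0.3, -0.4]
gripper_width: 0.998
gripper_force: 0.0
```

```bash
python3 jig.py w7
```

```text
28.82 tcp [418.7 395.5 166.9] ydir -179.28 zax [-8.e-04 -6.e-04 -1.e+00] F [-0.3 -0.3 -0.4] w 0.998 0.0
0.005 0.0195 (array([418.5, 320.7, 104.6, 179.6,   0.8]), 10242) (array([0.4188, 0.3189]), np.float64(90.9)) 0.0095
0.0115 0.0165 (array([441.7, 332.5,  49.1, 133.9,  17.7]), 80) (array([0.4438, 0.3362]), np.float64(91.5)) 0.014
0.0175 0.0225 (array([419.6, 321.3,  61.3, 122.5,   1.3]), 2826) (array([0.4201, 0.3204]), np.float64(90.4)) 0.0201
0.026 0.034 (array([417.7, 321. ,  45.7,  95. ,   1.2]), 4285) (array([0.4173, 0.3209]), np.float64(91.0)) 0.03
[[0.399399995803833, 0.24629999697208405], [0.4374000132083893, 0.39590001106262207], [0.4390999972820282, 0.24690000712871552], [0.3977999985218048, 0.3953000009059906]]
```

View pics/w7.png

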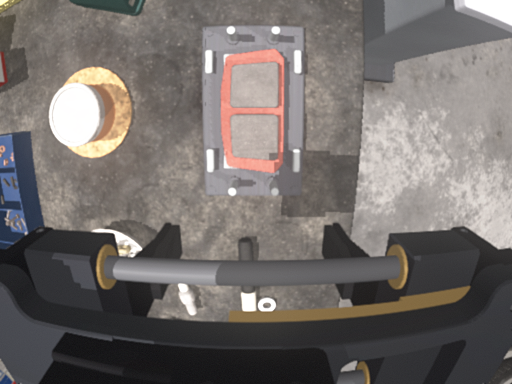

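The pad is on the plate at px (253,110), blocks up and centred. Fetching the bar now.

Emit:
drive_tool(
  rows=[
    [100,1,-36.3,0,0,0,-0.0126],
    [100,1,-36.3,0,0,0,0],
    [100,1,-36.3,0,0,0,0],
    [45,1,-36.3,0,0,0,0],
    [45,1,-36.3,0,0,0,0],
  ],
)

```text
time_s: 29.28
tcp_pos: [0.4231, 0.2106, 0.1666]
ee_rot: [[-0.001, -1.0, -0.002], [-1.0, 0.001, -0.002], [0.002, 0.002, -1.0]]
wrist_force: [0.4, -0.7, 0.9]
gripper_width: 0.92
gripper_force: 0.0
```

Emit:
drive_tool(
  rows=[
    [45,1,-36.3,0,0,0,0],
    [45,1,-36.3,0,0,0,0],
    [45,1.3,-36.3,0,0,0,0],
    [45,0,0,-25,0,0,0],
    [45,0,0,-25,0,0,0],
  ],
)

```text
time_s: 29.7
tcp_pos: [0.4273, 0.1022, 0.1177]
ee_rot: [[-0.005, -1.0, 0.003], [-1.0, 0.005, 0.002], [-0.002, -0.003, -1.0]]
wrist_force: [-0.0, 0.1, -0.9]
gripper_width: 0.551
gripper_force: 0.0
```

Emit:
drive_tool(
  rows=[
    [45,0,0,-25,0,0,0],
    [45,0,0,-15,0,0,0],
    [45,0,0,0,0,0,0],
    [45,0,0,0,0,0,0],
  ],
)

```text
time_s: 30.03
tcp_pos: [0.4266, 0.1037, 0.0768]
ee_rot: [[-0.001, -1.0, -0.002], [-1.0, 0.001, -0.002], [0.002, 0.002, -1.0]]
wrist_force: [0.8, -1.3, 0.4]
gripper_width: 0.453
gripper_force: 0.0
```

```bash
python3 - <<'E'
from h import *
s=st()
B=world(capture("side")).reshape(-1,3);B=B[(abs(B[:,0]-.428)<.03)&(abs(B[:,1]-.105)<.09)&(B[:,2]>.011)&(B[:,2]<.019)];print("bar",rect(B),pca(B))
E
```

```text
30.03 tcp [426.6 103.7  76.8] ydir 179.92 zax [-0.0024 -0.0019 -1.    ] F [ 0.8 -1.3  0.4] w 0.453 0.0
bar (array([425.6, 102.8, 156.5,  17.5,  89.9]), 188) (array([0.4246, 0.0858]), np.float64(90.6))
```

Emit:
drive_tool(
  rows=[
    [45,0.4,1.2,-20,0,0,0],
    [45,0,0,-15,0,0,0],
    [45,0,0,-8,0,0,0],
    [45,0,0,-3,0,0,0],
    [45,0,0,0,0,0,0],
  ],
)

```text
time_s: 30.5
tcp_pos: [0.4281, 0.1062, 0.0316]
ee_rot: [[-0.0, -1.0, 0.0], [-1.0, 0.0, -0.0], [0.0, -0.0, -1.0]]
wrist_force: [0.9, 0.2, 0.7]
gripper_width: 0.449
gripper_force: 0.0
```

Emit:
drive_tool(
  rows=[
    [45,0,0,0,0,0,0],
    [45,0,0,0,0,0,0],
  ],
)

```text
time_s: 30.67
tcp_pos: [0.4285, 0.1065, 0.0322]
ee_rot: [[-0.0, -1.0, 0.002], [-1.0, 0.0, 0.001], [-0.001, -0.002, -1.0]]
wrist_force: [0.7, -0.4, 0.2]
gripper_width: 0.451
gripper_force: 0.0
```

Emit:
drive_tool(
  rows=[
    [45,-1.3,-1.3,-3.2,0,0,0],
    [45,0,0,0,0,0,0],
    [45,0,0,0,0,0,0],
    [5,0,0,0,0,0,0],
    [5,0,0,0,0,0,0],
  ],
)

```text
time_s: 31.08
tcp_pos: [0.4267, 0.1049, 0.0283]
ee_rot: [[-0.001, -1.0, 0.0], [-1.0, 0.001, 0.0], [-0.0, -0.0, -1.0]]
wrist_force: [0.3, -0.7, 0.2]
gripper_width: 0.373
gripper_force: 0.0
```

Emit:
drive_tool(
  rows=[
    [5,0,0,0,0,0,0],
    [5,0,0,0,0,0,0],
    [5,0,0,0,0,0,0],
    [5,0,0,0,0,0,0],
    [5,0,0,0,0,0,0],
  ],
)

```text
time_s: 31.5
tcp_pos: [0.4267, 0.1049, 0.0282]
ee_rot: [[-0.001, -1.0, 0.0], [-1.0, 0.001, 0.0], [-0.0, -0.0, -1.0]]
wrist_force: [-0.3, -0.1, -0.0]
gripper_width: 0.22
gripper_force: 30.0
```

```bash
python3 - <<'E'
from h import *
st()
E
```

```text
31.5 tcp [426.7 104.9  28.2] ydir 179.97 zax [ 2.e-04  1.e-04 -1.e+00] F [-0.3 -0.1 -0. ] w 0.22 29.99497122480534
```

Emit:
drive_tool(
  rows=[
    [5,0,0,15,0,0,0],
    [5,0,0,35,0,0,0],
    [5,0,0,35,0,0,0],
    [5,-1.1,31,25,0,0,0.0136],
    [5,-1.1,31,0,0,0,0],
  ],
)

```text
time_s: 31.92
tcp_pos: [0.4269, 0.1684, 0.1434]
ee_rot: [[0.012, -1.0, 0.009], [-1.0, -0.012, 0.006], [-0.006, -0.009, -1.0]]
wrist_force: [2.4, -0.1, -1.5]
gripper_width: 0.218
gripper_force: 30.0
```

Emit:
drive_tool(
  rows=[
    [5,-1.1,31,0,0,0,0],
    [5,-1.1,31,0,0,0,0],
    [5,-1.1,31,0,0,0,0],
    [5,-1.2,31,0,0,0,0],
    [5,-1.2,30,0,0,0,0],
  ],
)

```text
time_s: 32.33
tcp_pos: [0.418, 0.322, 0.1378]
ee_rot: [[0.013, -1.0, -0.001], [-1.0, -0.013, -0.001], [0.001, 0.001, -1.0]]
wrist_force: [0.7, 0.4, -0.4]
gripper_width: 0.214
gripper_force: 30.0
```

Emit:
drive_tool(
  rows=[
    [5,0,0,0,0,0,0],
    [5,0,0,-20,0,0,0],
    [5,0,0,-15,0,0,0],
    [5,0,0,0,0,0,0],
    [5,0,0,0,0,0,0],
  ],
)

```text
time_s: 32.75
tcp_pos: [0.4182, 0.3199, 0.1023]
ee_rot: [[0.013, -1.0, -0.002], [-1.0, -0.013, -0.003], [0.002, 0.002, -1.0]]
wrist_force: [0.6, 1.1, -0.5]
gripper_width: 0.22
gripper_force: 30.0
```

```bash
python3 - <<'E'
from h import *
s=st()
B=world(capture("side")).reshape(-1,3);z=s["tcp_pos"][2]-.0142
B=B[(abs(B[:,0]-.418)<.04)&(abs(B[:,1]-.321)<.1)&(abs(B[:,2]-z)<.004)];print("bar",rect(B),pca(B))
B=world(capture("scene")).reshape(-1,3)
B=B[(abs(B[:,0]-.418)<.04)&(abs(B[:,1]-.321)<.1)&(abs(B[:,2]-z)<.004)];print("bar",rect(B),pca(B))
E
```

```text
32.75 tcp [418.2 319.9 102.3] ydir -179.27 zax [-0.0017 -0.0025 -1.    ] F [ 0.6  1.1 -0.5] w 0.22 29.99701979511883
bar (array([416.6, 317.6,  34. , 158.8,   8.1]), 110) (array([0.4162, 0.2852]), np.float64(92.5))
bar (array([416.9, 311.8,  34.8, 139.9,   7.7]), 256) (array([0.4165, 0.2942]), np.float64(92.4))
```

Emit:
drive_tool(
  rows=[
    [5,0.5,0.6,-15,0,0,0],
    [5,0,0,-15,0,0,0],
    [5,0,0,-9,0,0,0],
    [5,0,0,0,0,0,0],
    [5,0,0,0,0,0,0],
  ],
)

```text
time_s: 33.27
tcp_pos: [0.4195, 0.3215, 0.0646]
ee_rot: [[0.013, -1.0, 0.0], [-1.0, -0.013, -0.0], [0.0, -0.0, -1.0]]
wrist_force: [0.5, -0.8, -0.4]
gripper_width: 0.215
gripper_force: 30.0
```

Emit:
drive_tool(
  rows=[
    [5,0,0,0,0,0,0],
  ],
)

```text
time_s: 33.35
tcp_pos: [0.4198, 0.322, 0.0651]
ee_rot: [[0.013, -1.0, 0.001], [-1.0, -0.013, 0.001], [-0.001, -0.001, -1.0]]
wrist_force: [0.1, -0.2, -0.8]
gripper_width: 0.216
gripper_force: 30.0
```

Emit:
drive_tool(
  rows=[
    [5,-0.8,-0.9,-5,0,0,0],
    [5,0,0,-3,0,0,0],
    [5,0,0,-1.5,0,0,0],
    [5,0,0,0,0,0,0],
    [5,0,0,0,0,0,0],
  ],
)

```text
time_s: 33.77
tcp_pos: [0.4184, 0.3205, 0.0546]
ee_rot: [[0.013, -1.0, -0.0], [-1.0, -0.013, -0.0], [0.0, 0.0, -1.0]]
wrist_force: [-0.1, 0.2, -1.5]
gripper_width: 0.216
gripper_force: 30.0
```

Emit:
drive_tool(
  rows=[
    [5,0,0,-1,0,0,0],
    [5,0,0,0,0,0,0],
  ],
)

```text
time_s: 33.93
tcp_pos: [0.4186, 0.3207, 0.0542]
ee_rot: [[0.013, -1.0, 0.0], [-1.0, -0.013, 0.0], [-0.0, -0.0, -1.0]]
wrist_force: [-0.2, -0.7, 2.5]
gripper_width: 0.216
gripper_force: 30.0
```

Emit:
drive_tool(
  rows=[
    [45,0,0,0.5,0,0,0],
    [45,0,0,0,0,0,0],
    [45,0,0,0,0,0,0],
    [45,0,0,0,0,0,0],
    [45,0,0,0,0,0,0],
  ],
)

```text
time_s: 34.35
tcp_pos: [0.4184, 0.3206, 0.0541]
ee_rot: [[0.013, -1.0, 0.0], [-1.0, -0.013, 0.0], [-0.0, -0.0, -1.0]]
wrist_force: [0.3, -0.2, -0.4]
gripper_width: 0.438
gripper_force: 0.0
```

Emit:
drive_tool(
  rows=[
    [45,0,0,15,0,0,0],
    [45,0,0,30,0,0,0],
    [45,0,0,40,0,0,0],
    [45,0,35,30,0,0,0],
    [45,0,35,20,0,0,0],
  ],
)

```text
time_s: 34.77
tcp_pos: [0.4191, 0.3871, 0.1902]
ee_rot: [[0.011, -1.0, 0.003], [-1.0, -0.011, 0.003], [-0.003, -0.003, -1.0]]
wrist_force: [1.5, 0.1, 0.4]
gripper_width: 0.451
gripper_force: 0.0
```

Emit:
drive_tool(
  rows=[
    [45,0,20,0,0,0,0],
    [45,0,0,0,0,0,0],
    [45,0,0,0,0,0,0],
  ],
)

```text
time_s: 35.02
tcp_pos: [0.4179, 0.4076, 0.1858]
ee_rot: [[0.014, -1.0, -0.001], [-1.0, -0.014, -0.0], [0.0, 0.001, -1.0]]
wrist_force: [0.6, -0.6, 0.5]
gripper_width: 0.45
gripper_force: 0.0
```

```bash
python3 jig.py w8; python3 - <<'E'
from h import *
q=capture("scene");save(q,"s2")
for l in("tape_mid","marker_mid","tub_mid","tin_mid"): print(l,topfit(q,l))
E
```

```text
35.02 tcp [417.9 407.6 185.8] ydir -179.21 zax [-8.e-04 -5.e-04 -1.e+00] F [ 0.6 -0.6  0.5] w 0.45 0.0
0.005 0.0195 (array([418.4, 321. , 104.4, 180.2,   0.8]), 8402) (array([0.4187, 0.3214]), np.float64(90.9)) 0.0095
0.0115 0.0165 (array([443.2, 322.2,  16.2, 115.8,   4.2]), 68) (array([0.4439, 0.3433]), np.float64(91.3)) 0.0139
0.0175 0.0225 (array([419.4, 321.3,  61.3, 122.7,   1.2]), 2070) (array([0.4204, 0.3214]), np.float64(90.4)) 0.02
0.026 0.034 (array([417.7, 321.1,  45.9,  94.9,   1.2]), 2328) (array([0.4163, 0.3204]), np.float64(91.4)) 0.03
0.035 0.045 (array([418.8, 321. ,  15.8, 136.1,   0.6]), 1946) (array([0.4188, 0.3213]), np.float64(90.6)) 0.0399
[[0.4255000054836273, 0.39430001378059387], [0.4106999933719635, 0.2483000010251999], [0.4074999988079071, 0.3944000005722046], [0.4291999936103821, 0.2484000027179718]]
tape_mid {'p': 0.94, 'z': 0.0203, 'n': 289, 'mean': array([0.6578, 0.0536]), 'rect': array([659.1,  54.5,  64.5,  61.8,   5.8])}
marker_mid {'p': 0.64, 'z': 0.0183, 'n': 145, 'mean': array([0.42  , 0.5197]), 'rect': array([420. , 525.1,  13.6, 128.5,   4.5])}
tub_mid {'p': 0.75, 'z': 0.05, 'n': 438, 'mean': array([ 0.6471, -0.0858]), 'rect': array([647.2, -83.8, 126.1,  76.1,  89.3])}
tin_mid {'p': 0.94, 'z': 0.0425, 'n': 293, 'mean': array([0.5992, 0.3154]), 'rect': array([599.8, 315.8,  62.5,  61.9,  21.2])}
```

View pics/w8.png

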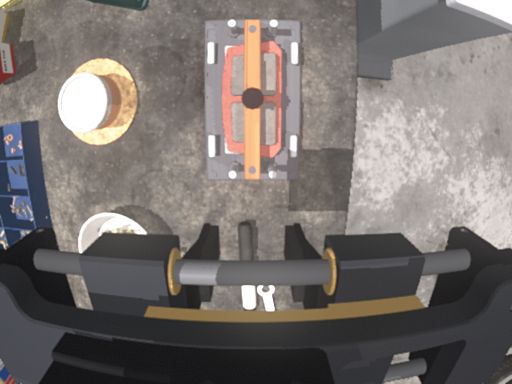

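View pics/s2.png

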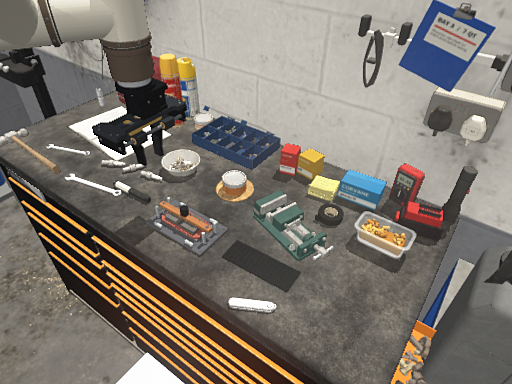

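The wrist view shows the bar between the pins with its knob at px (253,98), and the pad and plate centred under it. In the scene view the tin stands on the coaster at (235,183), and the tape, marker and tub are unmoved. Raising clear and handing in.

Emit:
drive_tool(
  rows=[
    [45,0,0,30,0,0,0],
    [45,0,0,20,0,0,0],
    [45,0,0,0,0,0,0],
    [45,0,0,0,0,0,0],
    [45,0,0,0,0,0,0],
  ],
)

```text
time_s: 35.73
tcp_pos: [0.4181, 0.4064, 0.2355]
ee_rot: [[0.012, -1.0, -0.001], [-1.0, -0.012, -0.001], [0.001, 0.001, -1.0]]
wrist_force: [0.0, 0.7, 0.1]
gripper_width: 0.453
gripper_force: 0.0
```

```bash
python3 -c "
from station import *
print(finish_job())"
```

```text
the job is handed in; nothing more can be done
None
```

I handed the job in at about 36 s: plate, pad (blocks up) and clamp bar (knob up) are stacked in the jig, each measured within about 1.5 mm of the bed's centre; the tin stands on the middle of the coaster, the tape, marker and tub haven't moved, and the arm is clear.

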